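# Clamp a turning blank in the drilling jig

## Task

Get the light wooden blank ready for drilling: push it along its channel with the fingertips until its end is fully home against the aluminium stop, then push the red clamp handle back and down, past its dead point, until it snaps into lock with the rubber foot pressing on the blank. Only push: do not pinch or lift the blank, and leave the other things on the bench where they are.

Things in the scene. Friction and masses are not known exactly. Their poses are not given: they have to be found in the camera images.
- jig: Drilling jig fixed flat on the bench: plywood base 150 (x) x 240 (y) x 18 mm; origin at the centre of its underside. A channel 25 mm wide runs along jig y at jig x = -45 mm between aluminium fences (14 mm high above the plywood, 14 mm thick) from jig y = 0 to +100, where a stop block closes it; at negative y no fences. A steel toggle clamp stands on the +x side at jig y = +40.
- stop_face (a point): Centre of the face of the aluminium stop block that the blank must touch (jig x = -45, y = +100 mm), 29 mm above the bench, axes as the jig's; the face looks along jig -y. The block is 53 mm wide, 34 mm high above the plywood and 14 mm thick.
- light_blank: Loose light wooden turning blank, a square stick 22 x 150 x 22 mm, 0.07 to 0.14 kg, lying in the channel on the plywood, its y along jig y; origin at the centre of its underside, 18 mm above the bench. At the start its front (+y) end is 25 to 60 mm short of the stop; its rear part stands free behind the fences.
- blank_tail (a point): Centre of the rear (-y) end face of the light blank, where it can be pushed; 11 mm above the plywood.
- clamp_handle (a joint): Clamp handle's angle about its pivot (parallel to jig y), rad. 0 = open (leaning 0.2 rad from upright to jig +x), 1.3 = locked, at its stop (1.5 rad from upright, nearly level, pointing to jig +x). Starts at 0 to 0.15. Dead point 1.05: short of it a spring throws the handle back to about 0.1 when let go (up to about 8 N at the grip); past it the spring snaps it to 1.3 and holds it.
- handle_grip (a point): Point on the centreline of the red handle, 110 mm from the pivot. The red grip is a round rod 18 mm thick from 41 to 132 mm from the pivot; it moves in the vertical plane jig y = +40 mm.
- handle_pivot (a point): Centre of the handle's pivot pin (jig x = +35, y = +40 mm), 63 mm above the bench, fixed to the jig, axes as the jig's. The steel bracket round it is 25 mm wide in y and ends 73 mm above the bench. The hold-down arm, raised while open, stands in front of the handle (jig x = -45 to 0), up to 125 mm above the bench; it comes down as the handle goes back.
- clamp_pad: Sprung black rubber foot, 18 mm across, at the end of the hold-down arm; origin on the arm's centreline, 27 mm above the foot's sole along the foot's z. With the handle locked it comes down on the blank over jig x = -45, y = +40 mm and presses with about 6 N.
- dark_blank: Bystander: dark wooden turning blank 22 x 150 x 22 mm lying on the bench; origin at the centre of its underside, long side along its y.
- sanding_block: Bystander: brown sanding block 52 x 68 x 24 mm on the bench; origin at the centre of its underside.
- wax_tin: Bystander: round wood-coloured tin with a grey lid, 79 mm across, 47 mm high, on the bench to the right of the jig; origin at the centre of its underside.
Not all that is in view belongs to the job. Several things have the shape of the light_blank; the one meant has the colours described above.

How it is judged:
By the outcome, as a careful person would: the job done as asked, in the order asked, and still so for the second after the job is handed in, with the robot touching nothing.
It also fails if it takes over 48 s, if anything falls off the work surface, if the arm or the gripper's body presses on something with over 40 N, if the wrist force passes 120 N, or if a joint passes its speed limit or range.

## Robot

A 7-joint arm with a two-finger parallel gripper is mounted at the origin on a cart in front of the work surface, level with it; the furniture and walls round the work are solid. World frame = base frame: x ahead of the robot, y to its left, z up, the work surface at z = 0. Lengths are in m, angles in rad, forces in N, time in s.
With the tool pointing down it reaches from about 0.4 to 0.875 m from the base axis. Payload 19.3 kg.
Tool frame: the origin (TCP) lies at the very end of the fingers, on their centre line; the grasp point (between the pads) lies 19 mm behind it (grip_depth is the distance from the TCP to the grasp point, in m); z points along the fingers, y is the line along which they close (so a half turn about z gives the same grasp; the last joint's range is limited). The gripper opens to 85 mm and grips with 20 to 120 N. Pads are 22 mm wide; open, the fingers measure 114 mm over their backs; the gripper's body (76 mm by 85 mm) begins 54 mm behind the grasp point. The pads swing forward as they close: fully open they stand 13 mm farther back than shut.
Start: joints at [1.278, 0.521, -0.036, 1.599, 0.021, 1.021, -0.113], TCP at [0.138, -0.61, 0.231] pointing down, gripper open.
Joint ranges: [-2.91, 2.91], [-0.3, 2.13], [-1.5, 1.42], [0.17, 2.43], [-1.26, 4.41], [0.16, 1.93], [-2.52, 2.52]. Speed limits (rad/s): [1.89, 1.89, 2.39, 2.39, 3.01, 3.01, 3.01].

## Interface

Orientations are given as a rotation vector (axis times angle).
In Python, from workcell import * gives the robot as it stands. The module is installed in compiled form; this text tells all that it offers.
- The arm moves only by the shell command python3 -m pendant 'ROWS' [FORCE]. ROWS is a JSON object of lists of equal length, an entry for each row: "delta_pos": the shift along the world's x, y, z in cm, a list of three; "turn": the turn, a rotation vector about the world's x, y, z in rad, a list of three; "jaw": the closure, from 0 (fully open) to 1 (shut). In form: {"delta_pos": [[dx, dy, dz], ...], "turn": [[ax, ay, az], ...], "jaw": [jaw, ...]}. A call has 1 to 20 rows; each row is the pose to reach, as a shift and turn from the pose commanded when the call began; what a row does not reach only later rows make up. A row lasts 1/8 s, in which the tool goes at most 62.5 mm and 10.7 degrees, less where a joint would pass 70% of its speed; a pose out of reach is approached as far as the arm can. A call with a gripper value outside its range is refused whole. The fingers move at their own pace and stop on an object; FORCE is the grip in N (left out, the last holds). Time passes only in rows, so rows that repeat a pose let the fingers close. It gives the time, the measured TCP pose, the force, the opening and the grip force at its end, in the units of the state.
- read_state(): the state, without advancing time (a new reading comes with each control period).
- grab_frame(name): name is "scene" or "top" or "wrist"; returns a dict with "image" (400x640x3 uint8, red, green, blue), "depth" (400x640 float32, m along the optical axis (not along the pixel's ray), 0 where there is no reading), "vertical_fov" (degrees; the focal length in pixels is half the picture's height over the tangent of half this angle, whatever the lens; pixels are square), "cx", "cy" (the principal point, pixels), "view" (4x4, takes a point from world to camera coordinates); the wrist camera has in their place "hand_eye" (4x4, takes a point from camera to tool coordinates, whose origin is the TCP and whose axes are the flange's). Camera axes: x right, y down, z forward; pixel columns grow to the right and rows downward; lengths in m; the calibration is good to about 2 mm. The wrist camera is an equidistant fisheye: a pixel r from the principal point sees the ray r / f radians off the axis. A picture is of the moment at which its call begins: read the wrist's pose just before it.
- hand_in(): hands the job in; it is judged then, once.
The state is a dict: "clock": time; "joint_positions": joint angles; "dq": joint speeds; "tau": joint torques, N m; "ee_pos": TCP position; "tool_rot": TCP orientation; "wrist_force": force on the tool from outside, world axes, zero at the start; "torque": the same for the moment, N m; "finger_gap": finger opening in m; "grip_force": force on a finger pad.
Only numpy, scipy, OpenCV 4.12 (cv2) and the standard library are available. Lean on these libraries where they do the work, as an engineer would, in place of code of your own. Each camera call takes 0.05 s, during which the arm holds its last target. There are 200 camera calls.

## Working session

There is one attempt and no reset: what is moved stays moved. The work goes in short steps, Python scripts to look and compute and a shell command to move; the robot and the scene stay as the last step left them, time stands still between calls to the robot, and variables do not carry over. Pictures are saved under pics/ and viewed, at most 10 in all, crops included, and the job is handed in when it is done.

```bash
mkdir -p pics
cat > h.py <<'E'
from workcell import *
import numpy as np, cv2
def grab(n):
    f=grab_frame(n); np.savez(f'{n}.npz',**{k:v for k,v in f.items()}); return f
def load(n): return dict(np.load(f'{n}.npz'))
def world(f,mask=None):
    d=f['depth']; H=d.shape[0]; fl=H/2/np.tan(np.radians(f['vertical_fov'])/2)
    v,u=np.mgrid[:d.shape[0],:d.shape[1]]
    P=np.stack([(u-f['cx'])/fl*d,(v-f['cy'])/fl*d,d,np.ones_like(d)],-1)
    return (P@np.linalg.inv(f['view']).T)[...,:3]
E
python3 - <<'E'
from h import *
s=read_state(); print(s['clock'],s['ee_pos'],s['tool_rot'],s['wrist_force'],s['finger_gap'])
for n in('scene','top'):
    f=grab(n); cv2.imwrite(f'pics/{n}0.png',f['image'][...,::-1])
    print(n,np.linalg.inv(f['view']).round(3).tolist(),f['vertical_fov'])
E
```

```text
0.0 [ 0.13799442 -0.60921413  0.23072485] [-3.12098379e+00 -3.49185084e-01  3.50587046e-04] [-0.39176785 -0.07138616 -0.10702502] 0.0855225116520693
scene [[0.425, -0.378, 0.822, -0.462], [-0.905, -0.167, 0.392, -0.726], [-0.011, -0.911, -0.413, 0.578], [0.0, 0.0, 0.0, 1.0]] 44.02050048985504
top [[0.005, -0.987, 0.159, 0.283], [-1.0, -0.002, 0.015, -0.279], [-0.015, -0.159, -0.987, 1.162], [0.0, 0.0, 0.0, 1.0]] 52.108299442988866
```

View pics/top0.png

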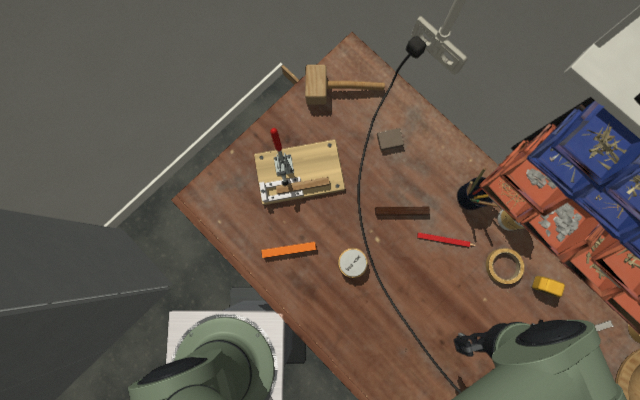

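View pics/scene0.png

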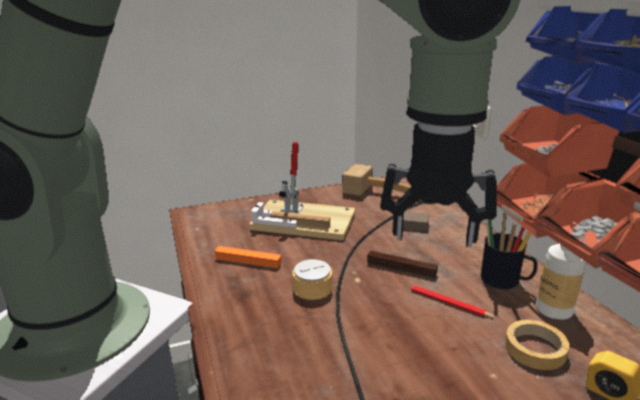

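The top view has three stick-shaped things: one light wood in the jig channel (302,185), one orange (289,251) and one dark (402,212). The one in the channel fits the description. The stop is at the left end (world +y), and the red handle is at (277,140). I'll confirm with an enlarged crop and measure.

Run:
```python
from h import *
f=load('top'); W=world(f); im=f['image']
cv2.imwrite('pics/crop1.png',cv2.resize(im[115:215,240:360,::-1],None,fx=6,fy=6,interpolation=cv2.INTER_CUBIC)[:600,:720])
v,u=np.mgrid[:400,:640]
roi=(v>120)&(v<215)&(u>240)&(u<355)
m=roi&(W[...,2]>.010)&(W[...,2]<.026)
P=W[m][:,:2].astype(np.float32)
m2=roi&(W[...,2]>.010)
c,_=cv2.findContours(cv2.morphologyEx(m.astype(np.uint8),cv2.MORPH_CLOSE,np.ones((15,15))),0,2)
c=max(c,key=cv2.contourArea)[:,0]
print(cv2.minAreaRect(W[c[:,1],c[:,0],:2].astype(np.float32)), cv2.minAreaRect(P), np.median(W[m][:,2]))
for (a,b) in [(277,133),(277,140),(279,148),(300,186),(325,182),(268,190),(330,160),(402,212),(320,230)]: print(a,b,W[b,a].round(3),im[b,a])
hsv=cv2.cvtColor(im,cv2.COLOR_RGB2HSV)
r=roi&((hsv[...,0]<6)|(hsv[...,0]>174))&(hsv[...,1]>180)&(W[...,2]>.05)
Q=W[r]; print('red',len(Q),Q.min(0),Q.max(0),Q[np.argsort(Q[:,2])[[0,-1]]])
```

```text
((0.5427272319793701, -0.19707997143268585), (0.15161985158920288, 0.24046142399311066), 10.477474212646484) ((0.5427272319793701, -0.19707997143268585), (0.15161985158920288, 0.24046142399311066), 10.477474212646484) 0.01893428224043503
277 133 [ 0.605 -0.153  0.177] [77 20 18]
277 140 [ 0.593 -0.151  0.156] [76 12  9]
279 148 [ 0.581 -0.152  0.122] [78 15 14]
300 186 [ 0.496 -0.203  0.038] [149 115  79]
325 182 [ 0.506 -0.273  0.045] [150 117  81]
268 190 [ 0.487 -0.111  0.019] [88 76 52]
330 160 [ 0.575 -0.287  0.019] [184 158 111]
402 212 [ 0.426 -0.489  0.02 ] [68 44 32]
320 230 [ 0.376 -0.259  0.   ] [132  97  74]
red 130 [ 0.57905051 -0.1571349   0.11652672] [ 0.61572204 -0.13909164  0.19119704] [[ 0.58021767 -0.14914174  0.11652672]
 [ 0.60238841 -0.14260965  0.19119704]]
```

View pics/crop1.png

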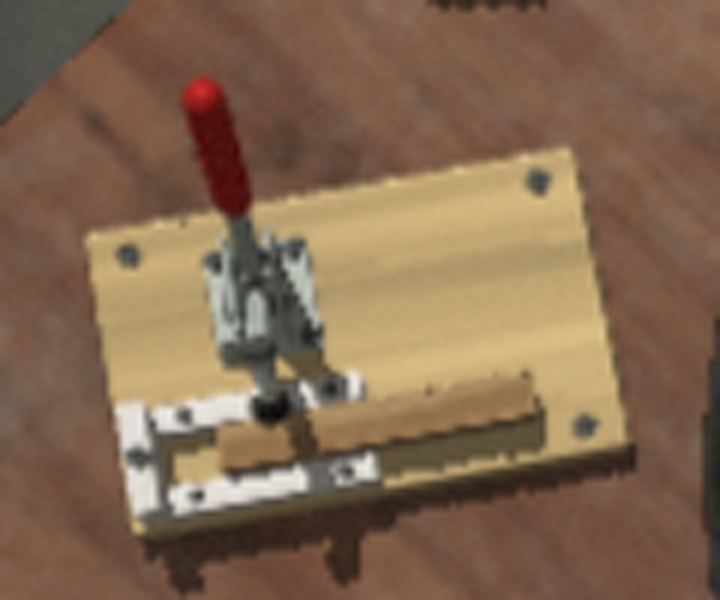

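The crop confirms a light wood blank in the channel, with its front at about (277,189) and its tail at about (330,181). The white stop is at the left, and the clamp is open. Next I'll refine the jig-frame numbers.

```bash
cat >> h.py <<'E'
C=np.array([.5427,-.1971]); A=np.radians(10.48)
RJ=np.array([[np.cos(A),-np.sin(A)],[np.sin(A),np.cos(A)]])
def jig(P): return np.concatenate([(P[...,:2]-C)@RJ,P[...,2:]],-1)
E
python3 - <<'E'
from h import *
f=load('top'); J=jig(world(f)); im=f['image']
m=(J[...,2]>.033)&(J[...,2]<.046)&(J[...,0]>-.07)&(J[...,0]<-.02)&(J[...,1]<-.008)&(J[...,1]>-.13)
Q=J[m]; print('blank rear',len(Q),np.percentile(Q,[1,50,99],axis=0).round(4))
m=(J[...,2]>.026)&(J[...,2]<.036)&(abs(J[...,0])<.12)&(J[...,1]>-.01)&(J[...,1]<.13)
print('fence',np.percentile(J[m],[1,50,99],axis=0).round(4))
m=(J[...,2]>.045)&(J[...,2]<.056)&(J[...,0]<-.01)&(J[...,0]>-.09)&(J[...,1]>.08)&(J[...,1]<.13)
print('stop',np.percentile(J[m],[1,50,99],axis=0).round(4))
m=(J[...,2]>.11)&(im[...,0]>60)&(im[...,1]<40)&(abs(J[...,0])<.15)&(abs(J[...,1])<.1)
Q=J[m]; q=np.linalg.lstsq(np.c_[Q[:,2],np.ones(len(Q))],Q[:,:2],rcond=None)[0]; print('handle',len(Q),q,Q.max(0),Q.min(0))
m=(J[...,2]>.075)&(J[...,0]<.03)&(J[...,0]>-.1)&(abs(J[...,1]-.04)<.05)
print('arm',np.percentile(J[m],[0,50,100],axis=0).round(4))
# targets
s=read_state();p=np.array(s['ee_pos'])
def tgt(x,y,z):
    w=np.r_[C+RJ@[x,y],z]; print((x,y,z),w.round(4),((w-p)*100).round(1))
tgt(-.045,-.135,.12);tgt(-.045,-.135,.026);tgt(-.045,-.0645,.026)
E
```

```text
blank rear 203 [[-0.0566 -0.0772  0.0346]
 [-0.0459 -0.0426  0.0404]
 [-0.0346 -0.0087  0.0457]]
fence [[-0.0718  0.0001  0.0262]
 [-0.0569  0.0481  0.0323]
 [ 0.0452  0.0994  0.0359]]
stop [[-0.0717  0.0993  0.0457]
 [-0.0469  0.1063  0.052 ]
 [-0.0198  0.114   0.0556]]
handle 132 [[0.36033332 0.01840357]
 [0.00152642 0.03565325]] [0.07724452 0.04694312 0.19119704] [0.04137178 0.03100149 0.11466775]
arm [[-0.0495  0.0284  0.075 ]
 [-0.0268  0.0392  0.1011]
 [ 0.0119  0.0485  0.1206]]
(-0.045, -0.135, 0.12) [ 0.523 -0.338  0.12 ] [ 38.5  27.1 -11.1]
(-0.045, -0.135, 0.026) [ 0.523 -0.338  0.026] [ 38.5  27.1 -20.5]
(-0.045, -0.0645, 0.026) [ 0.5102 -0.2687  0.026 ] [ 37.2  34.1 -20.5]
```

```bash
python3 -m pendant '{"delta_pos": [[12,8,0],[24,17,0],[38.2,28.6,-6],[38.2,28.6,-6],[38.2,28.6,-6],[38.2,28.6,-6],[38.2,28.6,-6],[38.2,28.6,-6],[38.2,28.6,-8],[38.2,28.6,-10],[38.2,28.6,-12],[38.2,28.6,-12],[38.2,28.6,-12]], "turn": [[0,0,-0.02],[0,0,-0.04],[0,0,-0.04],[0,0,-0.04],[0,0,-0.04],[0,0,-0.04],[0,0,-0.04],[0,0,-0.04],[0,0,-0.04],[0,0,-0.04],[0,0,-0.04],[0,0,-0.04],[0,0,-0.04]], "jaw": [1,1,1,1,1,1,1,1,1,1,1,1,1]}' 40
python3 - <<'E'
from h import *
s=read_state(); p=np.array(s['ee_pos']); print(jig(p),p,s['tool_rot'])
f=grab('wrist'); cv2.imwrite('pics/w1.png',f['image'][...,::-1])
for y in(-.12,-.097,-.0645):
  for z in (.026,): print(y,((np.r_[C+RJ@[-.045,y],z]-p)*100).round(2))
E
```

```text
clock: 1.72
ee_pos: [0.5203, -0.3237, 0.1119]
tool_rot: [3.128, 0.287, 0.001]
wrist_force: [0.6, -0.0, -0.2]
finger_gap: 0.0002
grip_force: 0.0
[-0.04505748 -0.12040845  0.11190067] [ 0.52029552 -0.32369546  0.11190067] [3.12827668e+00 2.86507385e-01 6.27081550e-04]
-0.12 [-0.    0.04 -8.59]
-0.097 [-0.42  2.3  -8.59]
-0.0645 [-1.01  5.5  -8.59]
```

View pics/w1.png

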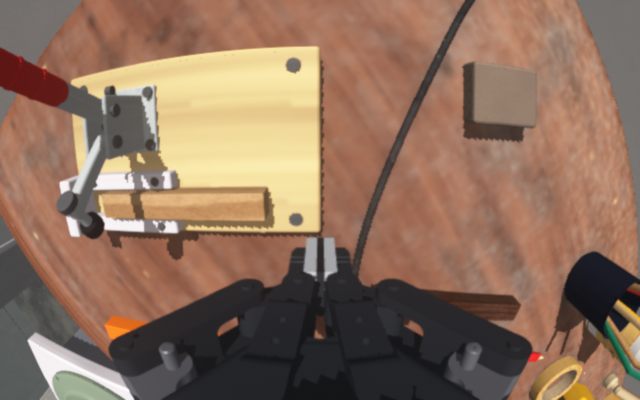

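The wrist view shows the closed fingertips at (320,255) and the blank's tail at (268,205), on the line ahead. Going down and starting the push.

```bash
python3 -m pendant '{"delta_pos": [[0,0,-4],[0,0,-7],[0,0,-8.6],[0,0,-8.6],[-0.2,1,-8.6],[-0.4,2,-8.6],[-0.5,2.7,-8.6],[-0.6,3.4,-8.6],[-0.7,4,-8.6],[-0.8,4.5,-8.6],[-0.9,5,-8.6],[-0.9,5,-8.6]], "turn": [[0,0,0],[0,0,0],[0,0,0],[0,0,0],[0,0,0],[0,0,0],[0,0,0],[0,0,0],[0,0,0],[0,0,0],[0,0,0],[0,0,0]], "jaw": [1,1,1,1,1,1,1,1,1,1,1,1]}'
python3 - <<'E'
from h import *
s=read_state(); p=np.array(s['ee_pos']); print(jig(p),p,s['wrist_force'])
f=grab('top'); J=jig(world(f))
m=(J[...,2]>.033)&(J[...,2]<.046)&(J[...,0]>-.07)&(J[...,0]<-.02)&(J[...,1]<-.008)&(J[...,1]>-.13)
Q=J[m]; print('blank rear',len(Q),np.percentile(Q,[1,50,99],axis=0).round(4))
E
```

```text
clock: 3.28
ee_pos: [0.511, -0.273, 0.0252]
tool_rot: [-3.128, -0.287, 0.0]
wrist_force: [-0.2, -0.1, -0.0]
finger_gap: 0.0004
grip_force: 0.0
[-0.04498989 -0.0688639   0.02520373] [ 0.51098642 -0.27299846  0.02520373] [-0.17616964 -0.12996839 -0.02030533]Traceback (most recent call last):
  File "<stdin>", line 5, in <module>
    return _quantile_unchecked(
        a, q, axis, out, overwrite_input, method, keepdims, weights)
    return _ureduce(a,
                    func=_quantile_ureduce_func,
    ...<5 lines>...
                    overwrite_input=overwrite_input,
                    method=method)
    r = func(a, **kwargs)
    result = _quantile(arr,
                       quantiles=q,
    ...<2 lines>...
                       out=out,
                       weights=wgt)
    slices_having_nans = np.isnan(arr[-1, ...])
                                  ~~~^^^^^^^^^
IndexError: index -1 is out of bounds for axis 0 with size 0
```

```bash
Z='' ; python3 -m pendant '{"delta_pos": [[-0.05,0.25,0],[-0.1,0.5,0],[-0.1,0.5,0]], "turn": [[0,0,0],[0,0,0],[0,0,0]], "jaw": [1,1,1]}'; python3 -m pendant '{"delta_pos": [[-0.05,0.2,0],[-0.07,0.4,0],[-0.07,0.4,0]], "turn": [[0,0,0],[0,0,0],[0,0,0]], "jaw": [1,1,1]}'
python3 - <<'E'
from h import *
s=read_state(); p=np.array(s['ee_pos']); print(jig(p),p,s['wrist_force'])
f=grab('wrist'); cv2.imwrite('pics/w2.png',f['image'][...,::-1])
E
```

```text
clock: 3.7
ee_pos: [0.5101, -0.2684, 0.0253]
tool_rot: [-3.128, -0.287, 0.0]
wrist_force: [0.3, -0.3, 0.0]
finger_gap: 0.0002
grip_force: 0.1
clock: 4.08
ee_pos: [0.5103, -0.2678, 0.0261]
tool_rot: [3.124, 0.283, 0.004]
wrist_force: [3.4, -18.7, -1.3]
finger_gap: -0.0
grip_force: 9.4
[-0.04476348 -0.06361049  0.02608869] [ 0.5102535  -0.2677915   0.02608869] [  3.44186769 -18.74828177  -1.34922262]
```

View pics/w2.png

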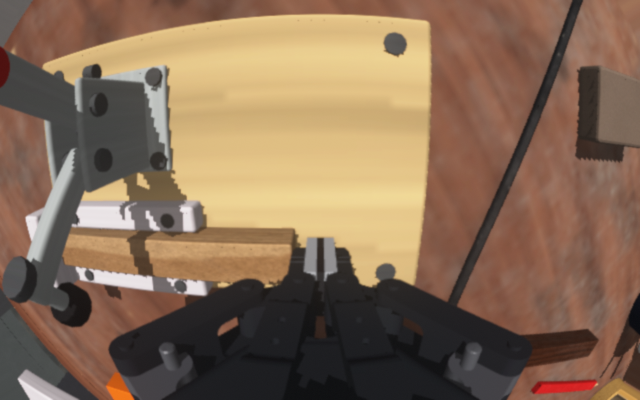

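The wrist view shows the fingertips on the tail at (300,255). The force rose to 19 N with the tip at jig y = -63.6 mm. With about 14 mm half finger thickness that puts the tail at -50, so the blank is home. Backing off, then up.

```bash
python3 -m pendant '{"delta_pos": [[0.2,-1,0],[0.5,-2.5,0],[0.5,-2.5,5],[0.5,-2.5,10],[0.5,-2.5,15],[0.5,-2.5,20],[2.5,-1,20],[4.5,2,20],[4.5,5,20],[4.5,8,20],[4.7,11.5,20],[4.7,11.5,18],[4.7,11.5,18],[4.7,11.5,18]], "turn": [[0,0,0],[0,0,0],[0,0,0],[0,0,0],[0,0,0],[0,0,0],[0,0,0],[0,0,0],[0,0,0],[0,0,0],[0,0,0],[0,0,0],[0,0,0],[0,0,0]], "jaw": [1,1,1,1,1,1,1,1,1,1,1,1,1,1]}'
python3 - <<'E'
from h import *
s=read_state(); p=np.array(s['ee_pos']); print(jig(p),p,s['wrist_force'],s['tool_rot'])
f=grab('wrist'); cv2.imwrite('pics/w3.png',f['image'][...,::-1])
print('start',((np.r_[C+RJ@[.025,.038],.165]-p)*100).round(1))
for t in np.arange(.34,1.75,.1):
    x=.035+.105*np.sin(t)-.009*np.cos(t)-.011; z=.063+.105*np.cos(t)+.009*np.sin(t)
    print(round(t-.2,2),((np.r_[C+RJ@[x,.038],z]-p)*100).round(1).tolist(),z.round(3))
E
```

```text
clock: 5.88
ee_pos: [0.5565, -0.1503, 0.2057]
tool_rot: [3.129, 0.285, 0.0]
wrist_force: [-0.5, 0.1, 0.7]
finger_gap: -0.0001
grip_force: 0.0
[0.02208765 0.04348161 0.20574632] [ 0.55651023 -0.15032616  0.20574632] [-0.46658167  0.06931282  0.67932553] [3.12853149e+00 2.85245349e-01 1.38825543e-04]
start [ 0.4 -0.5 -4.1]
0.14 [2.9, -0.0, -4.1] 0.165
0.24 [3.9, 0.2, -4.4] 0.162
0.34 [4.8, 0.3, -4.8] 0.158
0.44 [5.7, 0.5, -5.3] 0.153
0.54 [6.6, 0.7, -5.9] 0.147
0.64 [7.4, 0.8, -6.6] 0.14
0.74 [8.1, 0.9, -7.4] 0.132
0.84 [8.7, 1.1, -8.2] 0.124
0.94 [9.3, 1.2, -9.1] 0.115
1.04 [9.8, 1.2, -10.0] 0.106
1.14 [10.1, 1.3, -11.0] 0.096
1.24 [10.4, 1.4, -12.0] 0.086
1.34 [10.6, 1.4, -13.1] 0.075
1.44 [10.6, 1.4, -14.1] 0.065
1.54 [10.6, 1.4, -15.2] 0.054
```

View pics/w3.png

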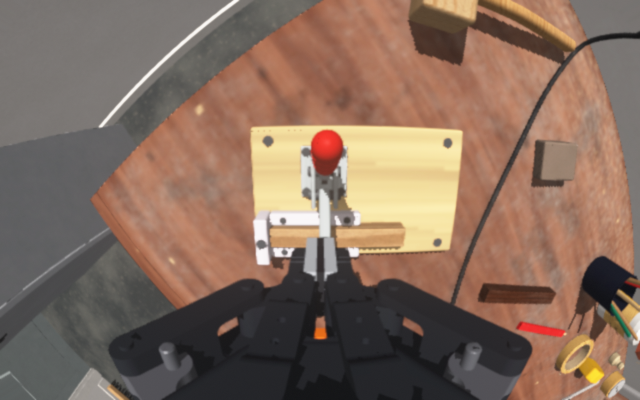

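The wrist view shows the red grip at (327,150) straight ahead of the fingertips, and the blank's front against the stop at (270,237). Pushing the handle along its arc.

```bash
python3 -m pendant '{"delta_pos": [[0.4,-0.5,-2],[0.4,-0.5,-4.1],[2,-0.2,-4.1],[2.9,0,-4.1],[3.9,0.2,-4.4],[4.8,0.3,-4.8],[5.7,0.5,-5.3],[6.6,0.7,-5.9],[6.6,0.7,-5.9]], "turn": [[0,0,0],[0,0,0],[0,0,0],[0,0,0],[0,0,0],[0,0,0],[0,0,0],[0,0,0],[0,0,0]], "jaw": [1,1,1,1,1,1,1,1,1]}'
```

```text
clock: 7.05
ee_pos: [0.6228, -0.1427, 0.146]
tool_rot: [3.128, 0.287, 0.0]
wrist_force: [-3.0, -1.7, 4.4]
finger_gap: -0.0001
grip_force: 2.8
```

```bash
python3 -m pendant '{"delta_pos": [[0.8,0.1,-0.7],[1.5,0.2,-1.5],[2.1,0.4,-2.3],[2.7,0.5,-3.2],[3.2,0.5,-4.1],[3.5,0.6,-5.1],[3.8,0.7,-6.1],[3.9,0.7,-6.7],[3.9,0.7,-6.7]], "turn": [[0,0,0],[0,0,0],[0,0,0],[0,0,0],[0,0,0],[0,0,0],[0,0,0],[0,0,0],[0,0,0]], "jaw": [1,1,1,1,1,1,1,1,1]}'
python3 -m pendant '{"delta_pos": [[0,0,3],[0,0,7],[0,0,12],[-2,-3,17],[-6,-10,17],[-10,-16,17],[-14,-22,17],[-14,-22,17],[-14,-22,17],[-14,-22,17]], "turn": [[0,0,0],[0,0,0],[0,0,0],[0,0,0],[0,0,0],[0,0,0],[0,0,0],[0,0,0],[0,0,0],[0,0,0]], "jaw": [1,1,1,1,1,1,1,1,1,1]}'
python3 - <<'E'
from h import *
f=grab('top'); J=jig(world(f)); im=f['image']
a=im[115:215,240:360,::-1]
g=grab('scene')['image'][120:300,200:460,::-1]
cv2.imwrite('pics/end.png',np.vstack([cv2.resize(a,(360,300),interpolation=2),cv2.resize(g,(360,249),interpolation=2)]))
m=(im[...,0]>60)&(im[...,1]<40)&(abs(J[...,0])<.2)&(abs(J[...,1])<.1)
print('handle',m.sum(),J[m].min(0),J[m].max(0))
m=(J[...,2]>.033)&(J[...,2]<.046)&(J[...,0]>-.07)&(J[...,0]<-.02)&(J[...,1]<-.008)&(J[...,1]>-.13)
print('blank rear',m.sum(),np.percentile(J[m],[1,50,99],axis=0).round(4) if m.any() else '')
E
```

```text
clock: 8.18
ee_pos: [0.6612, -0.1354, 0.0791]
tool_rot: [-3.128, -0.287, 0.001]
wrist_force: [-1.9, 1.4, 1.0]
finger_gap: -0.0001
grip_force: 0.7
clock: 9.43
ee_pos: [0.5218, -0.355, 0.2492]
tool_rot: [-3.128, -0.287, -0.001]
wrist_force: [0.7, 1.3, -0.2]
finger_gap: -0.0001
grip_force: 0.0
handle 129 [ 0.08117621  0.03053571 -0.00160916] [0.16001202 0.04689649 0.08321446]
blank rear 0
```

View pics/end.png

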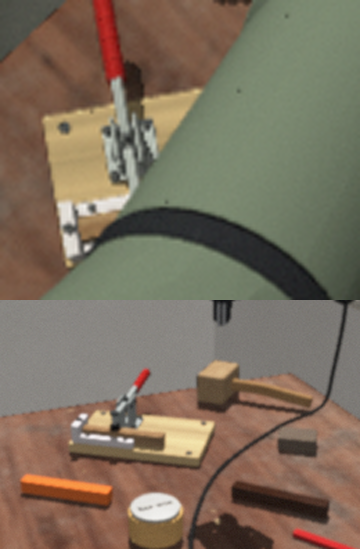

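The handle is level: its top is 83 mm high, out to jig x = 160 mm, and it stays there with nothing touching it. The foot is down on the blank. The arm hides the channel from above, so I'll clear it for a last check of the end gap.

```bash
python3 -m pendant '{"delta_pos": [[-6,-5,0],[-12,-10,0],[-18,-15,0],[-24,-20,0],[-30,-25,0],[-30,-25,0],[-30,-25,0],[-30,-25,0],[-30,-25,0],[-30,-25,0]], "turn": [[0,0,0],[0,0,0],[0,0,0],[0,0,0],[0,0,0],[0,0,0],[0,0,0],[0,0,0],[0,0,0],[0,0,0]], "jaw": [1,1,1,1,1,1,1,1,1,1]}'
python3 - <<'E'
from h import *
f=grab('top'); J=jig(world(f)); im=f['image']
cv2.imwrite('pics/end2.png',cv2.resize(im[115:215,240:360,::-1],None,fx=5,fy=5,interpolation=2))
m=(J[...,2]>.033)&(J[...,2]<.046)&(J[...,0]>-.07)&(J[...,0]<-.02)&(J[...,1]<-.008)&(J[...,1]>-.13)
print('blank rear',m.sum(),np.percentile(J[m],[1,50,99],axis=0).round(4) if m.any() else '')
E
```

```text
clock: 10.78
ee_pos: [0.2232, -0.6047, 0.2494]
tool_rot: [-3.128, -0.29, -0.001]
wrist_force: [-1.4, -0.3, 0.4]
finger_gap: 0.0
grip_force: 0.0
blank rear 122 [[-0.056  -0.0495  0.0346]
 [-0.0459 -0.0291  0.0404]
 [-0.0337 -0.0084  0.0453]]
```

View pics/end2.png

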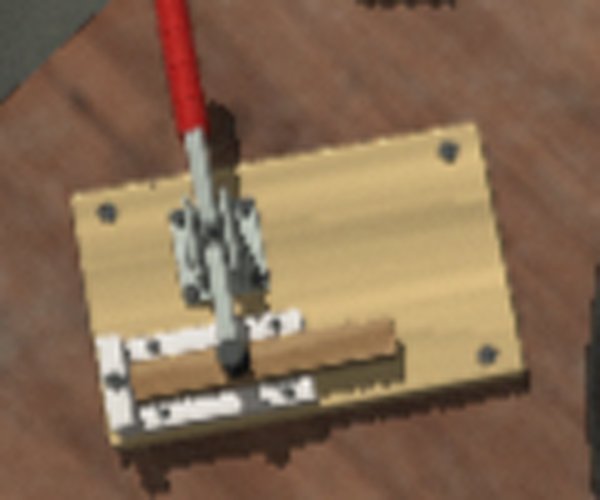

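The blank touches the stop at crop pixel (130,378), its tail is at jig y of about -50 mm, and the foot presses at (233,357) with the handle locked.

```bash
python3 -c "
from workcell import *
print(hand_in())"
```

```text
the job is handed in; nothing more can be done
None
```

The blank is fully home against the stop, the clamp is locked with its foot pressing on it, nothing else on the bench was touched, and the job is handed in after about 11 s of robot time.

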